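Take the lid off the slow cooker and park it on the plate

ROBOT

A 6-joint arm with a two-finger parallel gripper is mounted at the origin on the work surface. World frame = base frame: x ahead of the robot, y to its left, z up, the work surface at z = 0. Lengths are in m, angles in rad, forces in N, time in s.
With the tool pointing down it reaches from about 0.35 to 0.725 m from the base axis. Payload 6 kg.
Tool frame: the origin (TCP) lies midway between the tips of the shut fingers; the grasp point (between the pads) lies 19 mm behind it (bot.pinch_z is the distance from the TCP to the grasp point, in m); z points along the fingers, y is the line along which they close (so a half turn about z gives the same grasp; the last joint's range is limited). The gripper opens to 85 mm and grips with 20 to 120 N. Pads are 22 mm wide; open, the fingers measure 114 mm over their backs; the gripper's body (76 mm by 85 mm) begins 54 mm behind the grasp point. The pads swing forward as they close: fully open they stand 13 mm farther back than shut.
Start: joints at [1.64, 0.04, 0.085, 0, -1.615, -0.334], TCP at [0.157, 0.579, 0.231] pointing down, gripper open.
Joint ranges: [-2.56, 2.56], [-1.29, 2.01], [-1.08, 1.49], [-3.29, 1.98], [-2.81, -0.18], [-2.99, 2.99]. Speed limits (rad/s): [2.57, 2.57, 3.01, 3.14, 3.14, 3.14].

INTERFACE

Orientations are given as a unit quaternion [w, x, y, z].
In Python, from plant import bot, optics gives the robot as it stands. The module is installed in compiled form; this text tells all that it offers.
- The arm moves only by the tool carry_out, never from a script. Its argument "moves" is a list of rows, each a list of 3 entries, a list of its own where there are three numbers: the closure, from -1 (fully open) to 1 (shut), then the shift along the tool's x, y, z in units of 30 cm (1.0 is 30 cm), then the turn, a rotation vector about the tool's x, y, z in units of 120 degrees (1.0 is 120 degrees). In form: [[jaw, [x, y, z], [wx, wy, wz]], ...]. A call has 1 to 20 rows; each row is the pose to reach, as a shift and turn from the pose commanded when the call began, along the tool's axes at that moment; what a row does not reach only later rows make up. A row lasts 1/12 s, in which the tool goes at most 41.7 mm and 7.16 degrees, less where a joint would pass 70% of its speed; a pose out of reach is approached as far as the arm can. A call with a number of a shift or a turn outside -1 to 1 is refused whole. A call with a gripper value outside its range is refused whole. The fingers move at their own pace and stop on an object; "squeeze" is the grip in N (left out, the last holds). Time passes only in rows, so rows that repeat a pose let the fingers close. It gives the time, the measured TCP pose, the force, the opening and the grip force at its end, in the units of the state.
- bot.state(): the state, without advancing time (a new reading comes with each control period).
- optics.read_camera(name): name is "side" or "top"; returns the picture (384x512x3 uint8, blue, green, red); there is no depth.
- optics.camera_info(name): a dict with "K" (3x3 intrinsics, pixels), "D" ([k1, k2, p1, p2, k3] as OpenCV has them; the pictures are not rectified), "world_to_cam" (4x4, takes a point from world to camera coordinates). Camera axes: x right, y up, looking along -z (the intrinsics and any distortion apply to the point x, -y, -z); pixel columns grow to the right and rows downward; lengths in m; the calibration is good to about 2 mm. A picture is of the moment at which its call begins. camera_info takes no time and is no camera call.
- bot.sign_off(): hands the job in; it is judged then, once.
The state is a dict: "t": time; "joint_positions": joint angles; "qd": joint speeds; "effort": joint torques, N m; "tool_pos": TCP position; "tool_rot": TCP orientation; "force": force on the tool from outside, world axes, zero at the start; "ft_torque": the same for the moment, N m; "opening": opening from 0.0 (shut) to 1.0 (fully open); "gripper_force": force on a finger pad.
Only numpy, scipy, OpenCV 4.12 (cv2) and the standard library are available. Lean on these libraries where they do the work, as an engineer would, in place of code of your own. Each camera call takes 0.05 s, during which the arm holds its last target. There are 200 camera calls.

TASK

Take the loose glass lid off the slow cooker by its knob, working in under the wire rack that overhangs it, and lay it knob up in the middle of the dinner plate, flat in the plate's well. Keep the lid about level all the way, lower it gently until you feel the plate bear its weight and only then let go, and do not bump the rack or shift the cooker, the plate or anything else on the island.

Things in the scene. Friction and masses are not known exactly. Their poses are not given: they have to be found in the camera images.
- lid: Round clear glass lid, 200 mm across, about 0.4 kg. Origin: centre of its underside; z up. Upwards: locating step 172 mm across, 6 mm deep, loose (4 mm play) in the cooker's mouth; 200 mm rim 5 mm thick, underside at 6 mm, resting on the cooker's edge; low dome to 26 mm; black knob: neck 18 mm across to 44 mm, cap 36 mm across from 44 to 62 mm. Yaw does not matter.
- lid_knob (a point): Centre of the cap of the lid's knob (cap is an upright cylinder 36 mm across, 18 mm tall), 53 mm above the lid's origin: where to grip.
- cooker: Round steel-clad slow cooker with a white crock, 218 mm across (256 mm over its two black side handles along its y), about 3 kg, rim of the crock 135 mm high, mouth 180 mm across. Origin: centre of its underside on the table; z up. With the lid on, the lid's origin is 129 mm above this origin.
- rack: Fixed wire rack with jars over the cooker's rear half. Origin on the table, about under the knob (within 20 mm). -x side open, facing roughly the robot; z up. Shelf x +8 to +129, y +-189 mm, underside 300 mm up (about 110 above the knob): a gripper pointing straight down on the knob hits it. Jars to 410 mm. Posts 14 mm thick at x +105, y +-175; feet 8 mm high, x -45 to +155, at y +-175 mm.
- plate: White round melamine dinner plate, 272 mm across, loose, empty. Origin: centre of its underside on the table; z up. Flat well 214 mm across, its upper face 6 mm above the origin, then a rim rising to 18 mm. An upright electric can opener, 100 x 110 x 233 mm, heavy and fixed, stands on the table about 225 mm behind the plate's centre (along the plate's x, away from the robot).
- can: Bystander: closed plain steel can, 67 mm across, 100 mm tall, upright. Origin: centre of its underside.
- lid_lifter: Bystander: small dark silicone lid lifter, 75 x 40 x 29 mm, lying in front of the cooker. Origin: centre of its underside.
- spoon: Bystander: wooden spoon, 240 mm long, lying on the table on the robot's side of the plate, along its own x. Origin: centre of its underside.
- shaker: Bystander: steel salt shaker, 46 mm across, 82 mm tall, in front of the cooker to one side. Origin: centre of its underside.
- mug: Bystander: mug, 80 mm across, 90 mm tall, with a handle on its +y side, on the table nearer the robot, between cooker and plate. Origin: centre of its underside.
Things that resemble listed ones, but are neither listed nor needed, are in the scene too. Of the things that look like the lid, the smaller one is meant.

How it is judged:
By the outcome, as a careful person would: the job done as asked, in the order asked, and still so for the second after the job is handed in, with the robot touching nothing.
It also fails if it takes over 54 s, if anything falls off the work surface, if the arm or the gripper's body presses on something with over 40 N, if the wrist force passes 120 N, or if a joint passes its speed limit or range.

## Working session

There is one attempt and no reset: what is moved stays moved. The work goes in short steps, Python scripts to look and compute and a tool call to move; the robot and the scene stay as the last step left them, time stands still between calls to the robot, and variables do not carry over. Pictures are saved under pics/ and viewed, at most 10 in all, crops included, and the job is handed in when it is done.

Besides the shell and the picture viewer there is one more tool, called after ">>>" as name([rows], argument=value, ...), one row to a line, values as JSON. carry_out: Moves the arm, as the interface text tells. Its arguments: {"type":"object","properties":{"moves":{"type":"array"},"squeeze":{"type":"number"}},"required":["moves"]}

```bash
mkdir -p pics; python3 - <<'E'
from plant import bot, optics
import cv2
for n in("side","top"):
    im=optics.read_camera(n); cv2.imwrite(f"pics/{n}0.png",cv2.resize(im,(768,576)));cv2.imwrite(f"{n}_raw.png",im)
    c=optics.camera_info(n); print(n,c)
print(bot.state(),bot.pinch_z)
E
```

```text
side {'K': array([[455.29634543,   0.        , 254.71296552],
       [  0.        , 455.29634543, 192.82321279],
       [  0.        ,   0.        ,   1.        ]]), 'D': array([0.03505915, 0.        , 0.        , 0.        , 0.        ]), 'world_to_cam': array([[ 0.78846753, -0.61492769, -0.01352403, -0.34140008],
       [ 0.39103007,  0.48416874,  0.7827363 , -0.25752989],
       [-0.47477831, -0.62245045,  0.62220655, -1.18793691],
       [ 0.        ,  0.        ,  0.        ,  1.        ]])}
top {'K': array([[486.56776015,   0.        , 261.37262681],
       [  0.        , 486.56776015, 189.08201039],
       [  0.        ,   0.        ,   1.        ]]), 'D': array([-0.20901267,  0.        ,  0.        ,  0.        ,  0.        ]), 'world_to_cam': array([[ 0.02242761, -0.99959019,  0.01778902, -0.03507989],
       [ 0.997793  ,  0.02349256,  0.06210659, -0.42191658],
       [-0.06249904,  0.01635685,  0.99791098, -1.48418537],
       [ 0.        ,  0.        ,  0.        ,  1.        ]])}
{'t': 0.1, 'joint_positions': array([ 1.63969687e+00,  4.08003118e-02,  8.39092561e-02, -4.28860437e-04,
       -1.61547285e+00, -3.33726516e-01]), 'qd': array([ 0.00124731, -0.00201186,  0.0021728 ,  0.00117794, -0.00057603,
       -0.00046593]), 'effort': array([-5.63447684e-03, -3.69342434e+01,  3.48282552e+01,  6.95159689e+00,
       -4.50367646e-03, -3.52140120e-06]), 'tool_pos': array([0.15687327, 0.57883274, 0.23034637]), 'tool_rot': array([ 8.10794640e-04,  9.91247117e-01, -1.32017016e-01, -5.31738866e-05]), 'force': array([ 0.52885534, -0.12020141,  0.04628991]), 'ft_torque': array([-0.01169025, -0.02929989, -0.00597964]), 'gripper_force': 0.0, 'opening': 1.000582782396823} 0.0187
```

View pics/side0.png

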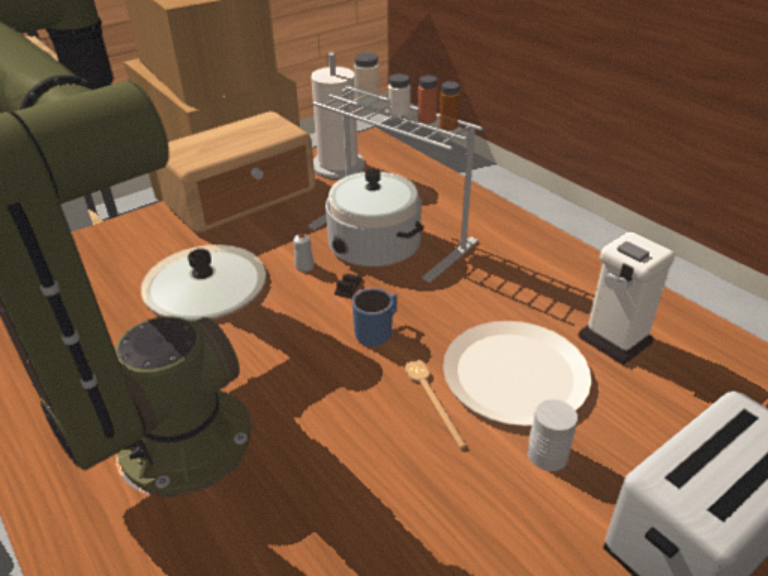

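View pics/top0.png

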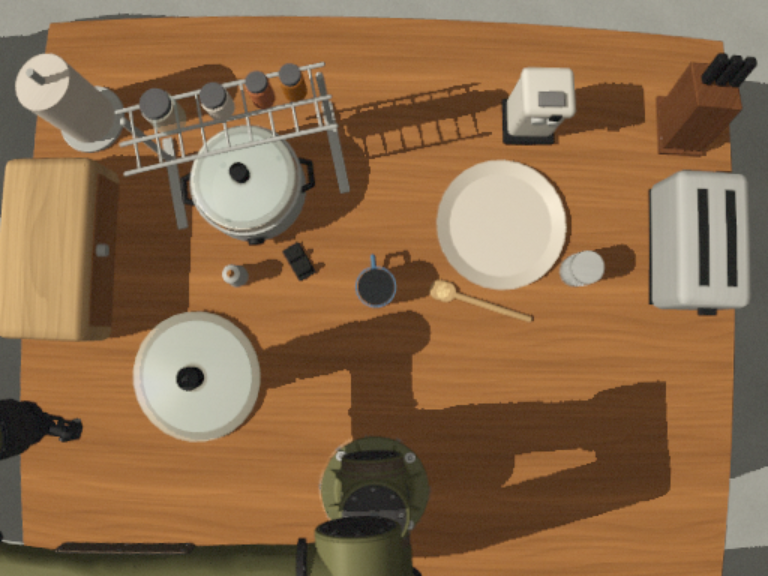

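The side view shows the cooker lid with its knob at (373,178), under the rack, and a larger lid on the table at (200,262). The plate is at (517,372). In the top view, the things that could be taken for the lid are the cooker lid (knob at 240,172) and the larger table lid (knob at 190,378). The smaller one, on the cooker, is the one meant.

```bash
cat > h.py <<'E'
import numpy as np, cv2
from plant import bot, optics
def ray(n,uv):
    c=optics.camera_info(n); T=c["world_to_cam"]; R=T[:3,:3]
    p=cv2.undistortPoints(np.array([[uv]],float),c["K"],c["D"])[0,0]
    return -R.T@T[:3,3], R.T@np.array([p[0],-p[1],-1.])
def onz(n,uv,z):
    o,d=ray(n,uv); return o+d*(z-o[2])/d[2]
def tri(a,b):
    (o,d),(q,e)=ray("top",a),ray("side",b)
    s=np.linalg.lstsq(np.c_[d,-e],q-o,rcond=None)[0]
    A,B=o+d*s[0],q+e*s[1]; return (A+B)/2,np.linalg.norm(A-B)
def proj(n,p):
    c=optics.camera_info(n);q=c["world_to_cam"]@np.r_[p,1]
    return cv2.projectPoints(np.array([[q[0],-q[1],-q[2]]]),np.zeros(3),np.zeros(3),c["K"],c["D"])[0].ravel()
def blob(m,near,r=60):
    n,l,s,c=cv2.connectedComponentsWithStats(m.astype(np.uint8))
    k=[i for i in range(1,n) if s[i,4]>15]
    i=min(k,key=lambda i:np.hypot(*(c[i]-near))); return l==i,c[i],s[i]
E
python3 - <<'E'
from h import *
np.set_printoptions(precision=4,suppress=True)
t=cv2.imread("top_raw.png");s=cv2.imread("side_raw.png")
_,a,sa=blob(t.max(2)<60,(160,115));_,b,sb=blob(s.max(2)<60,(248,119))
print("knob",a,sa,b,sb,tri(a,b),onz("top",a,.182),onz("side",b,.182))
# plate
for n,im,c in(("top",t,(335,150)),("side",s,(345,248))):
    hsv=cv2.cvtColor(im,cv2.COLOR_BGR2HSV)
    m=(hsv[...,1]<70)&(hsv[...,2]>110); m,_,st=blob(m,c)
    ct=max(cv2.findContours(m.astype(np.uint8),0,1)[0],key=cv2.contourArea)
    h=cv2.convexHull(ct)[:,0]
    W=np.array([onz(n,p,.018)[:2] for p in h.astype(float)])
    (x,y),r=cv2.minEnclosingCircle(W.astype(np.float32)); e=cv2.fitEllipse(W.astype(np.float32))
    print("plate",n,st,x,y,r,e)
f=1/1.5
for k,p,z in(("footL",(183,228),.008),("footR",(345,191),.008),("shelfL front",(125,173),.3),("shelfR front",(334,127),.3),("shelf L rear",(118,113),.3),("shelfR rear",(322,66),.3),("mug",(376,287),.09),("can",(588,266),.1),("shaker",(232,273),.082),("lifter",(299,261),.029),("opener",(543,92),.233),("box",(100,165),.15),("spoon",(443,291),.01),("spoonend",(531,319),.005)):
    print(k,onz("top",np.array(p)*f,z))
for k,p in(("shelf front R",(463,147)),("shelf front L",(315,104))): print(k,onz("side",np.array(p)*f,.3))
A=cv2.resize(t[70:170,60:240],(720,400),interpolation=2);B=cv2.resize(s[35:135,180:340][:, :],(640,400))
cv2.imwrite("pics/crop1.png",A)
E
```

```text
knob [159.1769 114.7154] [153 108  13  14 130] [248.3402 118.9485] [244 113   9  14  97] (array([0.6158, 0.2677, 0.1743]), np.float64(0.0026943170620420103)) [0.613  0.2669 0.182 ] [0.6087 0.256  0.182 ]
plate top [ 291  107   87   86 5819] 0.552388608455658 -0.24989667534828186 0.13627347350120544 ((0.5527456998825073, -0.2498556673526764), (0.27031564712524414, 0.271738737821579), 22.917646408081055)
plate side [ 296  214   98   97 5781] 0.5270997285842896 -0.2832508683204651 0.17769573628902435 ((0.5355621576309204, -0.27422764897346497), (0.2640535533428192, 0.3522680997848511), 137.4828643798828)
footL [0.5296 0.4159 0.008 ]
footR [0.6138 0.0769 0.008 ]
shelfL front [0.5849 0.444  0.3   ]
shelfR front [0.6687 0.0839 0.3   ]
shelf L rear [0.6926 0.4658 0.3   ]
shelfR rear [0.7777 0.1086 0.3   ]
mug [0.4105 0.007  0.09  ]
can [ 0.4612 -0.4104  0.1   ]
shaker [0.4319 0.2919 0.082 ]
lifter [0.4633 0.1655 0.029 ]
opener [ 0.767  -0.2904  0.233 ]
box [0.6327 0.5525 0.15  ]
spoon [ 0.4101 -0.1307  0.01  ]
spoonend [ 0.3562 -0.3163  0.005 ]
shelf front R [0.7016 0.0725 0.3   ]
shelf front L [0.5883 0.4401 0.3   ]
```

View pics/crop1.png

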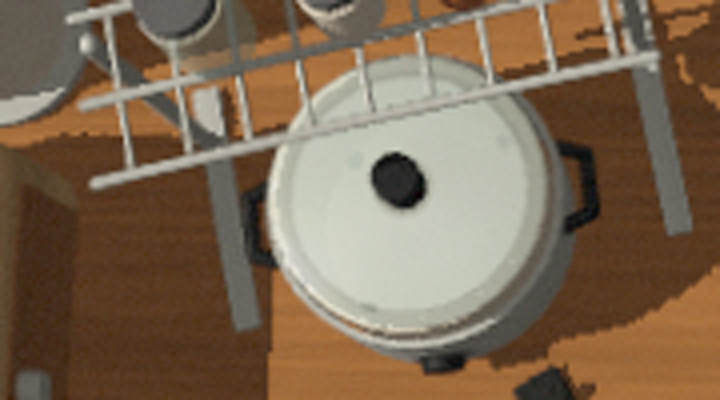

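The crop confirms it: the smaller lid sits on the cooker, knob at raw top pixel (159,115), just in front of the shelf's front rail. I'll go in tilted 45° from the robot's side. First come the numbers for the pre-grasp pose.

```bash
cat >> h.py <<'E'
from scipy.spatial.transform import Rotation as R
np.set_printoptions(precision=4,suppress=True)
def Rt(a,th):
    a,th=np.radians([a,th]);z=np.array([np.cos(a)*np.sin(th),np.sin(a)*np.sin(th),-np.cos(th)])
    y=np.array([np.sin(a),-np.cos(a),0]);return np.c_[np.cross(y,z),y,z]
def goal(P,a,th,back=0,fwd=.004):
    M=Rt(a,th); return np.array(P)+M[:,2]*(bot.pinch_z+fwd-back),M
def rel(g,cur=None):
    if cur is None:
        s=bot.state();cur=(s["tool_pos"],R.from_quat(s["tool_rot"],scalar_first=True).as_matrix())
    return cur[1].T@(g[0]-cur[0])/.3, R.from_matrix(cur[1].T@g[1]).as_rotvec()/(2*np.pi/3)
KNOB=np.array([.614,.267,.182]);PL=np.array([.5525,-.25,.059])
E
python3 - <<'E'
from h import *
g=goal(KNOB,16,45,back=.13); print(g[0],rel(g))
w=(np.array([.34,.42,.30]),Rt(0,25)); print(rel(w)); print(rel(g,w))
E
```

```text
[0.5411 0.2461 0.2579] (array([ 1.5263,  0.7355, -0.0904]), array([ 0.1027,  0.3657, -0.2459]))
(array([ 0.7277,  0.3516, -0.2315]), array([ 0.0283,  0.2072, -0.1243]))
(array([0.5481, 0.5797, 0.4105]), array([ 0.0769,  0.1656, -0.1098]))
```

>>> carry_out([
  [-1,[0.02,0.01,-0.2],[0,0,0]],
  [-1,[0.73,0.35,-0.23],[0.028,0.207,-0.124]],
  [-1,[0.73,0.35,-0.23],[0.028,0.207,-0.124]],
  [-1,[0.73,0.35,-0.23],[0.028,0.207,-0.124]],
  [-1,[0.73,0.35,-0.23],[0.028,0.207,-0.124]],
  [-1,[0.73,0.35,-0.23],[0.028,0.207,-0.124]],
  [-1,[0.73,0.35,-0.23],[0.028,0.207,-0.124]],
  [-1,[0.73,0.35,-0.23],[0.028,0.207,-0.124]],
  [-1,[0.73,0.35,-0.23],[0.028,0.207,-0.124]],
  [-1,[0.73,0.35,-0.23],[0.028,0.207,-0.124]],
  [-1,[0.73,0.35,-0.23],[0.028,0.207,-0.124]],
  [-1,[0.73,0.35,-0.23],[0.028,0.207,-0.124]],
], squeeze=40)

```text
t: 1.1
tool_pos: [0.3403, 0.4211, 0.2997]
tool_rot: [0.0, 0.976, 0.0, 0.216]
force: [-0.3, -0.7, 0.6]
opening: 1.0
gripper_force: 0.0
```

```bash
python3 - <<'E'
from h import *
g=goal(KNOB,16,45,back=.13);s=bot.state(); print(s["t"],s["tool_pos"],s["joint_positions"],rel(g))
E
```

```text
1.1 [0.3403 0.4211 0.2997] [ 1.5337 -0.3149 -0.3203  0.4358 -1.5502  0.0317] (array([0.5474, 0.5836, 0.409 ]), array([ 0.0768,  0.1658, -0.1096]))
```

>>> carry_out([
  [-1,[0.55,0.58,0.41],[0.077,0.166,-0.11]],
  [-1,[0.55,0.58,0.41],[0.077,0.166,-0.11]],
  [-1,[0.55,0.58,0.41],[0.077,0.166,-0.11]],
  [-1,[0.55,0.58,0.41],[0.077,0.166,-0.11]],
  [-1,[0.55,0.58,0.41],[0.077,0.166,-0.11]],
  [-1,[0.55,0.58,0.41],[0.077,0.166,-0.11]],
  [-1,[0.55,0.58,0.41],[0.077,0.166,-0.11]],
  [-1,[0.55,0.58,0.41],[0.077,0.166,-0.11]],
  [-1,[0.55,0.58,0.41],[0.077,0.166,-0.11]],
  [-1,[0.55,0.58,0.41],[0.077,0.166,-0.11]],
  [-1,[0.55,0.58,0.41],[0.077,0.166,-0.11]],
])

```text
t: 2.02
tool_pos: [0.5418, 0.2476, 0.2585]
tool_rot: [-0.054, 0.915, 0.129, 0.379]
force: [-0.5, 0.7, 0.8]
opening: 0.998
gripper_force: 0.0
```

```bash
python3 - <<'E'
from h import *
g=goal(KNOB,16,45);s=bot.state(); print(s["t"],s["tool_pos"],s["joint_positions"],rel(g))
a=optics.read_camera("top")[40:180,40:300];b=optics.read_camera("side")[20:180,140:340]
cv2.imwrite("pics/pre.png",np.hstack([cv2.resize(a,(446,240)),cv2.resize(b,(300,240))]) if 0 else np.hstack([cv2.resize(a,(480,400)),cv2.resize(b,(320,400))]))
E
```

```text
2.0167 [0.5418 0.2476 0.2585] [ 0.9905 -0.6595 -0.81    0.641  -0.88    0.5816] (array([-0.0045,  0.0049,  0.4322]), array([-0.0008, -0.0005,  0.0004]))
```

View pics/pre.png

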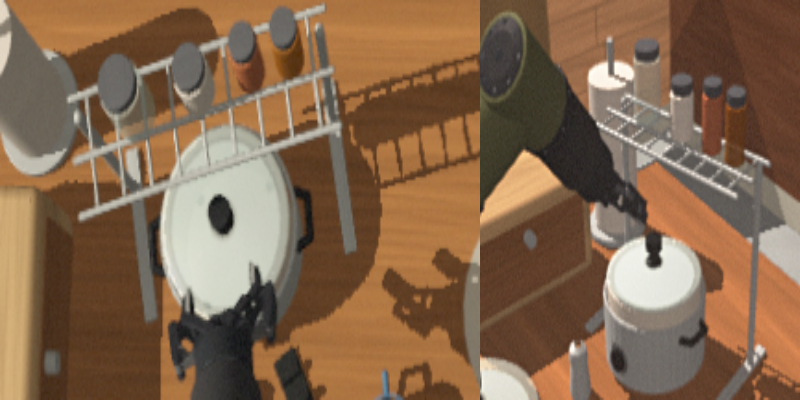

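The fingers are open in front of the knob (crop pixel 220,213) and the whole hand is below and in front of the shelf. I'll advance along the tool axis, slowing towards the end.

>>> carry_out([
  [-1,[-0.004,0.005,0.06],[0,0,0]],
  [-1,[-0.004,0.005,0.12],[0,0,0]],
  [-1,[-0.004,0.005,0.18],[0,0,0]],
  [-1,[-0.004,0.005,0.23],[0,0,0]],
  [-1,[-0.004,0.005,0.28],[0,0,0]],
  [-1,[-0.004,0.005,0.32],[0,0,0]],
  [-1,[-0.004,0.005,0.35],[0,0,0]],
  [-1,[-0.004,0.005,0.38],[0,0,0]],
  [-1,[-0.004,0.005,0.4],[0,0,0]],
  [-1,[-0.004,0.005,0.42],[0,0,0]],
  [-1,[-0.004,0.005,0.432],[0,0,0]],
  [-1,[-0.004,0.005,0.432],[0,0,0]],
])

```text
t: 3.12
tool_pos: [0.6302, 0.2699, 0.1653]
tool_rot: [-0.053, 0.915, 0.128, 0.379]
force: [0.2, 0.3, 0.2]
opening: 0.998
gripper_force: 0.0
```

```bash
python3 - <<'E'
from h import *
g=goal(KNOB,16,45);s=bot.state(); print(s["t"],s["tool_pos"],s["force"],rel(g))
a=optics.read_camera("top")[80:150,120:200];b=optics.read_camera("side")[75:145,210:290]
cv2.imwrite("pics/at.png",np.hstack([cv2.resize(a,(400,350),interpolation=2),cv2.resize(b,(400,350),interpolation=2)]))
E
```

```text
3.1167 [0.6302 0.2699 0.1653] [0.1581 0.2835 0.2041] (array([ 0.0007, -0.0055, -0.0022]), array([-0.    , -0.0002, -0.0002]))
```

View pics/at.png

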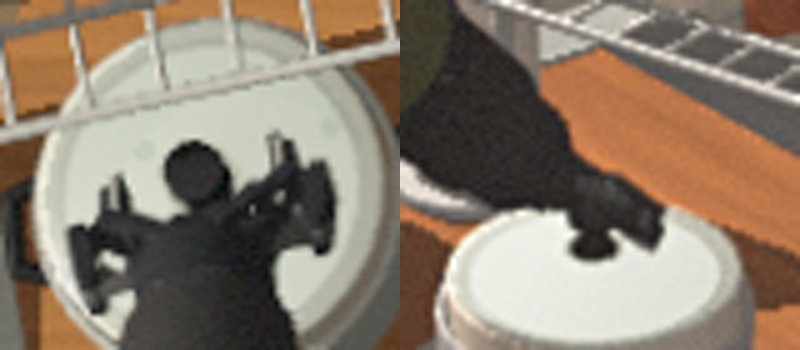

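The pads at crop (115,195) and (282,150) straddle the knob at (197,173), with their midpoint on it, and the shelf is clear. Closing.

>>> carry_out([
  [0.0,[0,0,0],[0,0,0]],
  [0.1,[0,0,0],[0,0,0]],
  [0.2,[0,0,0],[0,0,0]],
  [0.4,[0,0,0],[0,0,0]],
  [1,[0,0,0],[0,0,0]],
  [1,[0,0,0],[0,0,0]],
  [1,[0,0,0],[0,0,0]],
  [1,[0,0,0],[0,0,0]],
  [1,[0,0,0],[0,0,0]],
  [1,[0,0,0],[0,0,0]],
], squeeze=60)

```text
t: 4.05
tool_pos: [0.6302, 0.2704, 0.1668]
tool_rot: [-0.054, 0.914, 0.128, 0.38]
force: [-4.4, 0.3, 4.0]
opening: 0.399
gripper_force: 59.6
```

```bash
python3 - <<'E'
from h import *
s=bot.state(); print(s)
M=R.from_quat(s["tool_rot"],scalar_first=True).as_matrix()
for d in([0,0,.003],[0,0,.02],[-.17*np.cos(.24),-.17*np.sin(.24),.02]): print(M.T@np.array(d)/.3)
E
```

```text
{'t': 4.05, 'joint_positions': array([ 0.7998, -0.3464, -0.7989,  0.7658, -0.5317,  0.494 ]), 'qd': array([-0.0006, -0.0012,  0.0004,  0.0012,  0.0004, -0.0004]), 'effort': array([ -1.6165, -15.0618,  32.6511,   4.6586,   0.2661,   0.0453]), 'tool_pos': array([0.6302, 0.2704, 0.1668]), 'tool_rot': array([-0.054 ,  0.9145,  0.1285,  0.3799]), 'force': array([-4.4209,  0.2548,  3.9564]), 'ft_torque': array([-0.015 ,  2.0298,  0.4931]), 'gripper_force': 59.61404263973236, 'opening': 0.39851281418938866}
[ 0.0071 -0.     -0.0071]
[ 0.0472 -0.0001 -0.047 ]
[-0.3523 -0.0226 -0.4483]
```

>>> carry_out([
  [1,[0.007,0,-0.007],[0,0,0]],
  [1,[0.014,0,-0.014],[0,0,0]],
  [1,[0.021,0,-0.021],[0,0,0]],
  [1,[0.021,0,-0.021],[0,0,0]],
  [1,[0.021,0,-0.021],[0,0,0]],
])

```text
t: 4.47
tool_pos: [0.6299, 0.2694, 0.174]
tool_rot: [-0.053, 0.915, 0.128, 0.379]
force: [-0.2, -0.0, -4.4]
opening: 0.405
gripper_force: 60.3
```

```bash
python3 - <<'E'
from h import *
s=bot.state(); print(s)
a=optics.read_camera("top")[80:180,100:220];b=optics.read_camera("side")[85:185,190:310]
cv2.imwrite("pics/lift.png",np.hstack([cv2.resize(a,(400,333),interpolation=2),cv2.resize(b,(400,333),interpolation=2)]))
E
```

```text
{'t': 4.4667, 'joint_positions': array([ 0.8061, -0.3516, -0.7836,  0.744 , -0.5535,  0.5153]), 'qd': array([-0.0018, -0.0012, -0.0045,  0.0034,  0.0058, -0.0035]), 'effort': array([  0.0649, -20.2884,  38.4254,   6.4642,   1.4087,   0.026 ]), 'tool_pos': array([0.6299, 0.2694, 0.174 ]), 'tool_rot': array([-0.053 ,  0.915 ,  0.1282,  0.3788]), 'force': array([-0.222 , -0.0112, -4.4262]), 'ft_torque': array([-0.7956,  2.7495, -0.0144]), 'gripper_force': 60.268903970718384, 'opening': 0.4053308735606769}
```

View pics/lift.png

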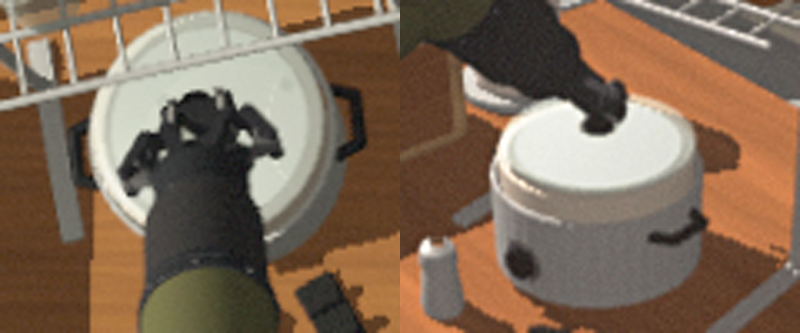

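The lid is up 7 mm with 4.4 N hanging. It looks level in both views (rim about 7 mm above the crock in the side view) and the cooker hasn't moved. Next I raise it a little more and draw it out from under the rack.

>>> carry_out([
  [1,[0.012,0,-0.012],[0,0,0]],
  [1,[0.024,0,-0.024],[0,0,0]],
  [1,[0.036,0,-0.036],[0,0,0]],
  [1,[0.02,-0.001,-0.055],[0,0,0]],
  [1,[-0.01,-0.003,-0.085],[0,0,0]],
  [1,[-0.045,-0.005,-0.12],[0,0,0]],
  [1,[-0.08,-0.007,-0.16],[0,0,0]],
  [1,[-0.12,-0.01,-0.2],[0,0,0]],
  [1,[-0.16,-0.012,-0.24],[0,0,0]],
  [1,[-0.2,-0.015,-0.28],[0,0,0]],
  [1,[-0.23,-0.017,-0.32],[0,0,0]],
  [1,[-0.26,-0.018,-0.36],[0,0,0]],
  [1,[-0.28,-0.02,-0.39],[0,0,0]],
  [1,[-0.29,-0.02,-0.4],[0,0,0]],
  [1,[-0.29,-0.02,-0.4],[0,0,0]],
])

```text
t: 5.82
tool_pos: [0.4871, 0.2358, 0.1989]
tool_rot: [-0.055, 0.914, 0.129, 0.38]
force: [0.5, -0.1, -4.2]
opening: 0.408
gripper_force: 60.4
```

```bash
python3 - <<'E'
from h import *
s=bot.state(); print(s["t"],s["tool_pos"],s["force"],s["joint_positions"],s["opening"])
p=s["tool_pos"]
# waypoints as TCP poses
def W(k,a): return goal(k,a,45)
A=W([.49,.10,.26],6);B=W([.50,-.12,.26],-10);C=W([PL[0],PL[1],.22],-22)
print(rel(A));print(rel(B,A));print(rel(C,B))
E
```

```text
5.8167 [0.4871 0.2358 0.1989] [ 0.4517 -0.0572 -4.2408] [ 1.1064 -0.8613 -1.037   0.7056 -0.9297  0.4455] 0.4076528508450008
(array([ 0.0627,  0.4467, -0.1516]), array([-0.0605, -0.0012,  0.0583]))
(array([-0.0322,  0.7475, -0.0322]), array([-0.0943,  0.    ,  0.0943]))
(array([0.08  , 0.4075, 0.2685]), array([-0.0707,  0.    ,  0.0707]))
```

>>> carry_out([
  [1,[0.003,0.02,-0.015],[-0.003,0,0.003]],
  [1,[0.008,0.06,-0.03],[-0.008,0,0.008]],
  [1,[0.016,0.11,-0.05],[-0.015,0,0.015]],
  [1,[0.024,0.17,-0.07],[-0.023,0,0.023]],
  [1,[0.032,0.23,-0.09],[-0.031,0,0.031]],
  [1,[0.04,0.29,-0.11],[-0.039,0,0.038]],
  [1,[0.048,0.35,-0.125],[-0.047,0,0.046]],
  [1,[0.055,0.4,-0.14],[-0.054,0,0.052]],
  [1,[0.06,0.43,-0.15],[-0.058,0,0.056]],
  [1,[0.063,0.447,-0.152],[-0.06,0,0.058]],
  [1,[0.063,0.447,-0.152],[-0.06,0,0.058]],
])

```text
t: 6.73
tool_pos: [0.5067, 0.0999, 0.2442]
tool_rot: [-0.019, 0.922, 0.047, 0.383]
force: [0.3, -0.1, -3.8]
opening: 0.403
gripper_force: 60.4
```

>>> carry_out([
  [1,[0,0.02,0],[-0.003,0,0.003]],
  [1,[0,0.06,0],[-0.008,0,0.008]],
  [1,[-0.002,0.12,-0.002],[-0.015,0,0.015]],
  [1,[-0.005,0.19,-0.005],[-0.024,0,0.024]],
  [1,[-0.009,0.27,-0.009],[-0.034,0,0.034]],
  [1,[-0.013,0.35,-0.013],[-0.044,0,0.044]],
  [1,[-0.018,0.43,-0.018],[-0.054,0,0.054]],
  [1,[-0.022,0.51,-0.022],[-0.064,0,0.064]],
  [1,[-0.026,0.58,-0.026],[-0.073,0,0.073]],
  [1,[-0.029,0.65,-0.029],[-0.082,0,0.082]],
  [1,[-0.031,0.7,-0.031],[-0.088,0,0.088]],
  [1,[-0.032,0.735,-0.032],[-0.093,0,0.093]],
  [1,[-0.032,0.748,-0.032],[-0.094,0,0.094]],
  [1,[-0.032,0.748,-0.032],[-0.094,0,0.094]],
])

```text
t: 7.9
tool_pos: [0.5161, -0.1243, 0.2434]
tool_rot: [0.035, 0.92, -0.081, 0.381]
force: [-0.2, -0.5, -3.5]
opening: 0.402
gripper_force: 60.4
```

```bash
python3 - <<'E'
from h import *
s=bot.state(); print(s["t"],s["tool_pos"],s["force"],s["joint_positions"],s["opening"])
print(rel(goal([PL[0],PL[1],.18],-22,45)))
a=optics.read_camera("top");b=optics.read_camera("side")
cv2.imwrite("pics/mid.png",np.hstack([cv2.resize(a[80:272,230:486],(400,300)),cv2.resize(b[100:292,200:456],(400,300))]))
E
```

```text
7.9 [ 0.5161 -0.1243  0.2434] [-0.2424 -0.4919 -3.5222] [ 0.3701 -0.9409 -0.9242  0.4751 -0.9371  0.8711] 0.4016391191455335
(array([-0.0148,  0.4018,  0.3613]), array([-0.0696, -0.0004,  0.0711]))
```

View pics/mid.png

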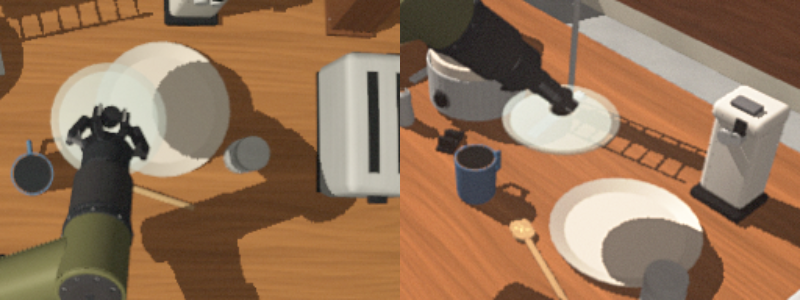

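The lid hangs about level, with its knob at (112,118) in the top half of the picture, between the mug and the plate and above both. Moving over the plate's centre.

>>> carry_out([
  [1,[0,0.02,0.015],[-0.004,0,0.004]],
  [1,[-0.002,0.06,0.05],[-0.01,0,0.01]],
  [1,[-0.004,0.11,0.1],[-0.019,0,0.019]],
  [1,[-0.006,0.17,0.15],[-0.029,0,0.03]],
  [1,[-0.008,0.23,0.2],[-0.04,0,0.04]],
  [1,[-0.01,0.28,0.25],[-0.049,0,0.05]],
  [1,[-0.012,0.33,0.3],[-0.058,0,0.059]],
  [1,[-0.014,0.37,0.335],[-0.064,0,0.066]],
  [1,[-0.015,0.395,0.355],[-0.069,0,0.07]],
  [1,[-0.015,0.402,0.361],[-0.07,0,0.071]],
  [1,[-0.015,0.402,0.361],[-0.07,0,0.071]],
  [1,[-0.015,0.402,0.361],[-0.07,0,0.071]],
])

```text
t: 9.0
tool_pos: [0.5681, -0.2545, 0.1652]
tool_rot: [0.073, 0.907, -0.175, 0.377]
force: [-0.6, 0.7, -3.5]
opening: 0.404
gripper_force: 60.5
```

```bash
python3 - <<'E'
from h import *
s=bot.state(); print(s["t"],s["tool_pos"],s["force"],s["joint_positions"],s["opening"])
print(rel(goal([PL[0],PL[1],.18],-22,45)), rel(goal([PL[0],PL[1],.069],-22,45)))
t=optics.read_camera("top")
m,c,st=blob(t[100:200,280:400].max(2)<60,(60,60));
k=proj("top",[PL[0],PL[1],.18]);print("expected knob px",k)
cv2.imwrite("pics/over.png",cv2.resize(t[90:220,270:420],(750,650))[:600])
E
```

```text
9.0 [ 0.5681 -0.2545  0.1652] [-0.5536  0.6766 -3.4557] [ 0.0171 -0.5759 -0.8989  0.538  -0.5673  0.8154] 0.40350444731334667
(array([-0.0032,  0.0054,  0.0028]), array([-0.0008, -0.0013,  0.0006])) (array([-0.2655,  0.0055,  0.2637]), array([-0.0008, -0.0013,  0.0006]))
expected knob px [344.1503 140.7003]
```

View pics/over.png

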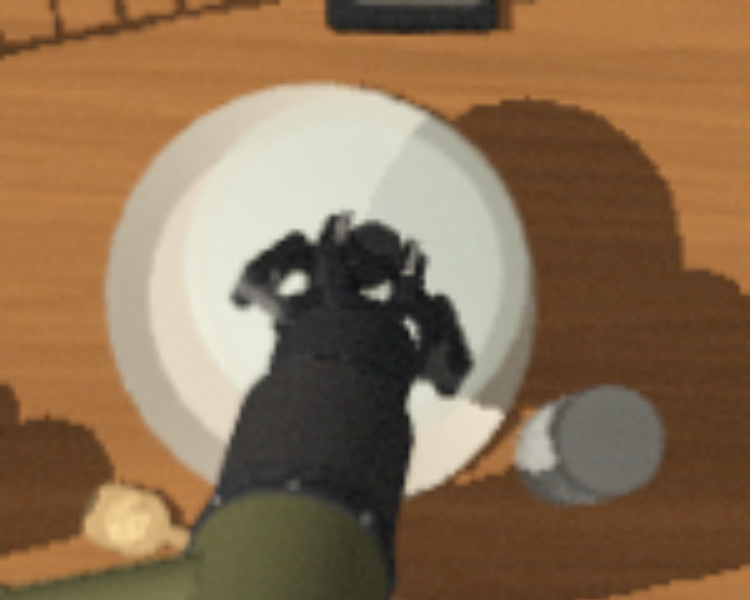

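The knob appears at raw (345,139.6) against (344.2,140.7) expected, about 2 mm off centre, so I'll correct that while descending to about 10 mm above contact. The can is clear.

>>> carry_out([
  [1,[-0.015,-0.001,0.01],[0,0,0]],
  [1,[-0.045,-0.003,0.035],[0,0,0]],
  [1,[-0.08,-0.005,0.07],[0,0,0]],
  [1,[-0.115,-0.006,0.105],[0,0,0]],
  [1,[-0.15,-0.006,0.14],[0,0,0]],
  [1,[-0.18,-0.006,0.17],[0,0,0]],
  [1,[-0.21,-0.006,0.2],[0,0,0]],
  [1,[-0.235,-0.006,0.225],[0,0,0]],
  [1,[-0.255,-0.006,0.245],[0,0,0]],
  [1,[-0.267,-0.006,0.257],[0,0,0]],
  [1,[-0.267,-0.006,0.257],[0,0,0]],
  [1,[-0.267,-0.006,0.257],[0,0,0]],
])

```text
t: 10.05
tool_pos: [0.57, -0.2557, 0.0573]
tool_rot: [0.071, 0.909, -0.175, 0.372]
force: [0.1, 0.6, -4.9]
opening: 0.405
gripper_force: 60.4
```

```bash
python3 - <<'E'
from h import *
s=bot.state(); print(s["t"],s["tool_pos"],s["force"],rel(goal([PL[0],PL[1],.059],-22,45)))
a=optics.read_camera("top")[90:220,270:420];b=optics.read_camera("side")[170:300,280:430]
cv2.imwrite("pics/low.png",np.hstack([cv2.resize(a,(400,347),interpolation=2),cv2.resize(b,(400,347),interpolation=2)]))
E
```

```text
10.05 [ 0.57   -0.2557  0.0573] [ 0.0922  0.5901 -4.9015] (array([-0.039 ,  0.0044,  0.0288]), array([-0.002 ,  0.0038,  0.0004]))
```

View pics/low.png

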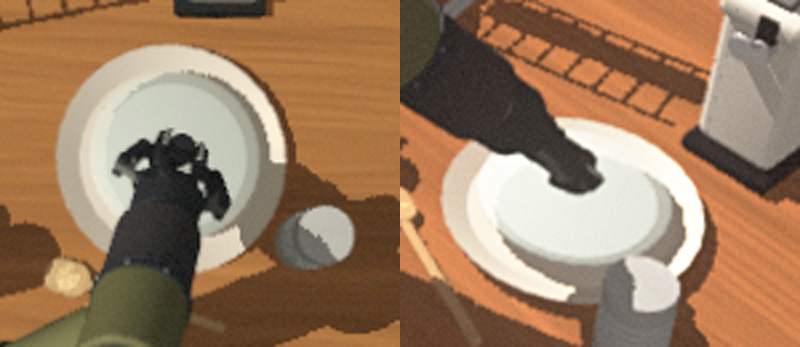

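The lid hangs level just above the well, with the knob at (178,150), about 2–3 mm too far from the robot. I'll correct that and ease down.

>>> carry_out([
  [1,[-0.012,0.001,0.004],[0,0,0]],
  [1,[-0.02,0.002,0.009],[0,0,0]],
  [1,[-0.025,0.002,0.013],[0,0,0]],
  [1,[-0.0295,0.002,0.0177],[0,0,0]],
  [1,[-0.0295,0.002,0.0177],[0,0,0]],
  [1,[-0.0295,0.002,0.0177],[0,0,0]],
])

```text
t: 10.65
tool_pos: [0.57, -0.2575, 0.0505]
tool_rot: [0.069, 0.91, -0.175, 0.37]
force: [-0.1, 0.5, -3.6]
opening: 0.403
gripper_force: 60.4
```

>>> carry_out([
  [1,[-0.0024,0,0.0024],[0,0,0]],
  [1,[-0.0047,0,0.0047],[0,0,0]],
  [1,[-0.0047,0,0.0047],[0,0,0]],
  [1,[-0.0047,0,0.0047],[0,0,0]],
])

```text
t: 10.98
tool_pos: [0.5704, -0.2578, 0.0492]
tool_rot: [0.069, 0.91, -0.175, 0.369]
force: [0.5, -0.4, -3.9]
opening: 0.401
gripper_force: 60.4
```

```bash
python3 - <<'E'
from h import *
s=bot.state(); print(s["t"],s["tool_pos"],s["force"],rel(goal([PL[0],PL[1],.059],-22,45)))
E
```

```text
10.9833 [ 0.5704 -0.2578  0.0492] [ 0.5066 -0.3791 -3.8888] (array([-0.0228, -0.0018,  0.0068]), array([-0.0035,  0.0072,  0.0003]))
```

```bash
python3 - <<'E'
from h import *
s=bot.state(); print(s["joint_positions"],s["qd"])
for a in(-10,0,-35):
  print(a,rel(goal([PL[0],PL[1],.0645],a,45)))
E
```

```text
[-0.1151 -0.4223 -1.0818  0.8554 -0.238   0.5353] [ 0.0012 -0.0011  0.0027 -0.0002 -0.0009  0.0008]
-10 (array([-0.0109, -0.0131, -0.0071]), array([ 0.0667,  0.0069, -0.0709]))
0 (array([-0.0128, -0.022 , -0.0089]), array([ 0.1252,  0.0067, -0.1303]))
-35 (array([-0.011 ,  0.0101, -0.0074]), array([-0.0795,  0.0074,  0.0775]))
```

Joint 3 is at its limit (-1.08), so this wrist heading can't get lower. The lid's yaw is free, so another heading may work. I'll fit the arm's kinematics to the states recorded so far and search over headings.

```bash
cat > fk.py <<'E'
from h import *
from scipy.optimize import least_squares
D=[([1.6397,.0408,.0839,-.0004,-1.6155,-.3337],[.1569,.5788,.2303],[.00081,.99125,-.13202,-.00005]),
([1.5337,-.3149,-.3203,.4358,-1.5502,.0317],[.3403,.4211,.2997],[0,.976,0,.216]),
([.9905,-.6595,-.81,.641,-.88,.5816],[.5418,.2476,.2585],[-.054,.915,.129,.379]),
([.7998,-.3464,-.7989,.7658,-.5317,.494],[.6302,.2704,.1668],[-.054,.9145,.1285,.3799]),
([.8061,-.3516,-.7836,.744,-.5535,.5153],[.6299,.2694,.174],[-.053,.915,.1282,.3788]),
([1.1064,-.8613,-1.037,.7056,-.9297,.4455],[.4871,.2358,.1989],[-.055,.914,.129,.38]),
([.3701,-.9409,-.9242,.4751,-.9371,.8711],[.5161,-.1243,.2434],[.035,.92,-.081,.381]),
([.0171,-.5759,-.8989,.538,-.5673,.8154],[.5681,-.2545,.1652],[.073,.907,-.175,.377]),
([-.1151,-.4223,-1.0818,.8554,-.238,.5353],[.5704,-.2578,.0492],[.069,.91,-.175,.369])]
Q=[np.array(d[0]) for d in D];P=[np.array(d[1]) for d in D];RR=[R.from_quat(d[2],scalar_first=True) for d in D]
# chain: rotate about fixed local axes; params: axis rotvec-frame (2 angles) for j2..j5, offsets between, j6=tool z
def fk(x,q):
    r=R.from_euler("z",q[0]);p=np.zeros(3)
    for i in range(4):
        u,v=x[2*i:2*i+2];ax=np.array([np.sin(u)*np.cos(v),np.sin(u)*np.sin(v),np.cos(u)])
        p=p+r.apply(x[8+3*i:11+3*i]); r=r*R.from_rotvec(ax*q[i+1])
    r=r*R.from_rotvec(x[23:26]);r=r*R.from_euler("z",q[5])
    return p+r.apply(x[20:23]),r
def res(x):
    o=[]
    for q,p,r in zip(Q,P,RR):
        a,b=fk(x,q);o+=[*(a-p)/.001,*(b.inv()*r).as_rotvec()/.001]
    return np.r_[o,x[8:23]*.05]
E
cat > fit.py <<'E'
from fk import *
rng=np.random.default_rng(0);best=None
ax={"x":(np.pi/2,0),"X":(np.pi/2,np.pi),"y":(np.pi/2,np.pi/2),"Y":(np.pi/2,-np.pi/2),"z":(.05,0),"Z":(np.pi-.05,0)}
for t in range(250):
    x=np.r_[np.ravel([ax[rng.choice(list(k))] for k in("yYxX","yYxX","xXyYzZ","xXyYzZ")])+rng.normal(0,.1,8),rng.normal(0,.2,15),R.random(random_state=t).as_rotvec()]
    s=least_squares(res,x,loss="soft_l1",max_nfev=60)
    if best is None or s.cost<best.cost: best=s
s=least_squares(res,best.x,max_nfev=500);np.save("fk.npy",s.x)
r=res(s.x)[:-15].reshape(-1,6);print(s.cost,np.abs(r).max(0));print(s.x)
E
timeout 500 python3 fit.py
cat > fit.py <<'E'
from fk import *
import itertools
QA=np.array(Q);PA=np.array(P);RA=R.concatenate(RR)
ax={"x":(np.pi/2,0),"y":(np.pi/2,np.pi/2),"z":(0.02,0)}
def chain(x):
    r=R.from_euler("z",QA[:,:1]).__class__.from_euler("z",QA[:,0]);L=[r]
    for i in range(4):
        u,v=x[2*i:2*i+2];a=np.array([np.sin(u)*np.cos(v),np.sin(u)*np.sin(v),np.cos(u)])
        r=r*R.from_rotvec(QA[:,i+1:i+2]*a);L.append(r)
    r=r*R.from_rotvec(x[8:11])*R.from_euler("z",QA[:,5]);L.append(r);return L
f=lambda x:((chain(x)[-1].inv()*RA).as_rotvec()/.001).ravel()
out=[]
for a2,a4,a5,sg in itertools.product("y","xyz","xyz",itertools.product((1,-1),repeat=4)):
    x=[]
    for k,s_ in zip((a2,a2,a4,a5),sg):
        u,v=ax[k]; x+= [u,v] if s_>0 else [np.pi-u,v+np.pi]
    # home from first pose
    x=np.r_[x,0,0,0];L=chain(x)
    h=(L[4][0].inv()*RA[0]*R.from_euler("z",-QA[0,5])).as_rotvec();x[8:]=h
    s0=np.abs(f(x)).mean();out.append((s0,x,a2+a4+a5,sg))
out.sort(key=lambda o:o[0])
for o in out[:6]:
    s=least_squares(f,o[1],max_nfev=100);print(o[0],o[2],o[3],s.cost,np.abs(s.fun).max())
o=min(out[:6],key=lambda o:o[0]);x=o[1]
L=chain(x);A=np.concatenate([l.as_matrix() for l in L],2).reshape(-1,18)
z,*_=np.linalg.lstsq(np.r_[A,np.eye(18)*.003],np.r_[PA.ravel(),np.zeros(18)],rcond=None)
print(x,z.reshape(6,3),np.abs(A@z-PA.ravel()).max())
np.savez("fk.npz",x=x,z=z)
E
timeout 300 python3 fit.py
```

```text
405.8275107836437 yzz (-1, 1, 1, 1) 228369.6512337224 406.60826855303105
511.1346389296087 yxz (-1, 1, -1, 1) 228369.65771674732 406.6087625735108
515.8437807964596 yxy (1, -1, -1, -1) 228369.64856335756 406.61003894698143
537.8797897999202 yxz (1, -1, -1, 1) 228369.64821885942 406.6180789874435
538.2602362460763 yzx (1, -1, 1, -1) 228369.64855117907 406.6195485019455
544.9154004673002 yzz (1, -1, 1, 1) 228369.64846669947 406.61789608551726
[ 1.5708  4.7124  1.5708  1.5708  0.02    0.      0.02    0.     -2.9409
  0.9468  0.0632] [[ 0.8105 -0.1344  0.4293]
 [ 0.0829 -0.1344 -0.1831]
 [-0.0973 -0.1344  0.003 ]
 [-0.1283  0.4314  0.0036]
 [ 0.1884 -0.1156 -0.0027]
 [ 0.0345 -0.03   -0.0088]] 0.05339769105079012
```

```bash
sed -i 's/R.from_euler("z",QA\[:,5\]);L/R.from_euler("z",S6*QA[:,5]);L/; s/R.from_euler("z",-QA\[0,5\])/R.from_euler("z",-S6*QA[0,5])/; s/^ax=/S6=-1;ax=/' fit.py; timeout 300 python3 fit.py
```

```text
0.36760608134594047 yxy (1, -1, -1, -1) 2.4877915700061353 1.0385312417458743
237.83733080074296 yzy (1, 1, 1, 1) 2.487791570005419 1.0385312944471652
254.8819223309013 yzz (-1, 1, -1, 1) 2.487791570005688 1.038531325617759
265.3139299350332 yzx (-1, 1, 1, -1) 2.487791570005512 1.0385312916066203
274.49559322049276 yxy (-1, 1, -1, -1) 2.4877915700063915 1.038531243004743
285.76020823716203 yxx (-1, 1, 1, -1) 2.4877915700050326 1.0385312399546387
[ 1.5708  1.5708  1.5708  4.7124  1.5708  3.1416  1.5708  4.7124 -1.2092
  1.2092 -1.2092] [[ 0.0003 -0.0001  0.1541]
 [ 0.0001 -0.0001  0.3999]
 [ 0.2756 -0.0001 -0.0003]
 [ 0.2756 -0.0981  0.0002]
 [ 0.1735 -0.0981 -0.0002]
 [ 0.0001 -0.      0.1735]] 4.946021385260346e-05
```

The kinematic model fits to 0.05 mm. Now the search over heading (lid yaw) for the placing pose.

```bash
cat > ik.py <<'E'
from h import *
from scipy.optimize import least_squares
z=np.load("fk.npz")["z"].reshape(6,3);HOME=R.from_rotvec([-1.2092,1.2092,-1.2092])
AX=np.array([[0,0,1],[0,1,0],[0,-1,0],[-1,0,0],[0,-1,0]],float)
lo=np.array([-2.56,-1.29,-1.08,-3.29,-2.81,-2.99]);hi=np.array([2.56,2.01,1.49,1.98,-.18,2.99])
def fk(q,all=0):
    r=R.identity();p=np.zeros(3);pts=[]
    for i in range(5): r=r*R.from_rotvec(AX[i]*q[i]);p=p+r.apply(z[i]);pts.append(p)
    r=r*HOME*R.from_euler("z",-q[5]);p=p+r.apply(z[5]);return (p,r,pts) if all else (p,r)
def ik(g,q0):
    G=R.from_matrix(g[1])
    def f(q): p,r=fk(q);return np.r_[(p-g[0])*10,(r.inv()*G).as_rotvec()]
    s=least_squares(f,np.clip(q0,lo+.01,hi-.01),bounds=(lo,hi));return s.x,np.linalg.norm(s.fun)
E
cat > s.py <<'E'
from ik import *
q0=bot.state()["joint_positions"]
for d in(1,-1):
  q=q0.copy()
  for k in range(0,13):
    a=-22+d*10*k; q,e=ik(goal([PL[0],PL[1],.059],a,45),q)
    m=np.minimum(q-lo,hi-q).min()
    print(a,q,round(e,4),round(m,3),"low" ,round(fk(q,1)[2][3][2],3))
E
python3 s.py
```

```text
-22 [-0.1044 -0.42   -1.08    0.8241 -0.247   0.5572] 0.0293 0.0 low 0.238
-12 [-0.0699 -0.4287 -0.9993  0.4256 -0.2404  1.0571] 0.0 0.06 low 0.254
-2 [-0.1449 -0.3666 -0.7458 -0.1933 -0.4161  1.8259] 0.0 0.236 low 0.306
8 [-0.315  -0.2642 -0.545  -0.5527 -0.6329  2.3652] 0.0 0.453 low 0.338
18 [-0.4385 -0.1596 -0.4089 -0.7139 -0.8303  2.6846] 0.0 0.305 low 0.351
28 [-0.5145 -0.0556 -0.2942 -0.7846 -1.0045  2.8995] 0.0 0.09 low 0.356
38 [-0.5278  0.0313 -0.1955 -0.768  -1.1402  2.99  ] 0.0461 0.0 low 0.363
48 [-0.4993  0.1009 -0.1092 -0.7014 -1.247   2.99  ] 0.1475 0.0 low 0.375
58 [-0.47    0.1724 -0.0229 -0.6432 -1.3529  2.99  ] 0.2529 0.0 low 0.383
68 [-0.4423  0.2475  0.0654 -0.5945 -1.4603  2.99  ] 0.362 0.0 low 0.388
78 [-0.4189  0.3301  0.16   -0.5583 -1.5743  2.99  ] 0.4741 0.0 low 0.388
88 [-0.4051  0.4307  0.2733 -0.5429 -1.7078  2.99  ] 0.5883 0.0 low 0.381
98 [-0.4173  0.5899  0.4527 -0.5836 -1.9101  2.99  ] 0.7015 0.0 low 0.357
-22 [-0.1044 -0.42   -1.08    0.8241 -0.247   0.5572] 0.0293 0.0 low 0.238
-32 [-0.0848 -0.3876 -1.08    1.0158 -0.3688  0.2233] 0.0512 0.0 low 0.237
-42 [-0.0578 -0.3451 -1.08    1.1746 -0.4945 -0.0857] 0.0299 0.0 low 0.228
-52 [-0.0014 -0.2878 -1.0533  1.2137 -0.6361 -0.2999] 0.0 0.027 low 0.222
-62 [ 0.0851 -0.1993 -0.9715  1.1225 -0.8061 -0.4203] 0.0 0.109 low 0.225
-72 [ 0.1475 -0.1016 -0.8722  1.0228 -0.9561 -0.5235] 0.0 0.208 low 0.228
-82 [ 0.1857 -0.0007 -0.7596  0.9221 -1.0895 -0.6134] 0.0 0.32 low 0.231
-92 [ 0.2029  0.0995 -0.6376  0.8245 -1.2111 -0.6939] 0.0 0.442 low 0.235
-102 [ 0.203   0.1968 -0.5097  0.7314 -1.3249 -0.7692] 0.0 0.57 low 0.238
-112 [ 0.1898  0.2896 -0.3786  0.6429 -1.4336 -0.8427] 0.0 0.701 low 0.242
-122 [ 0.1667  0.3771 -0.2468  0.558  -1.5383 -0.9177] 0.0 0.833 low 0.246
-132 [ 0.1361  0.4587 -0.1163  0.4752 -1.6395 -0.9968] 0.0 0.964 low 0.25
-142 [ 0.0999  0.5338  0.0109  0.3928 -1.7364 -1.0826] 0.0 1.074 low 0.256
```

Heading -72° (hand coming in from the mug side, above it) reaches the plate with 0.2 rad of margin. I'll raise the lid, turn it about the vertical, then lower it.

```bash
python3 - <<'E'
from ik import *
A=goal([PL[0],PL[1],.15],-22,45);B=goal([PL[0],PL[1],.15],-72,45)
print(rel(A),rel(B,A))
q=bot.state()["joint_positions"]
for a in(-22,-37,-52,-72):
    q,e=ik(goal([PL[0],PL[1],.15],a,45),q);print(a,q,e,np.minimum(q-lo,hi-q).min(),fk(q,1)[2])
E
```

```text
(array([ 0.1884, -0.0033, -0.2109]), array([-0.0035,  0.0072,  0.0003])) (array([-0.0135,  0.041 , -0.0135]), array([-0.2946,  0.    ,  0.2946]))
-22 [-0.0023 -0.5523 -0.9542  0.5892 -0.4938  0.7624] 1.7174773372247342e-13 0.12582288092793503 [array([ 0.0003, -0.0001,  0.1541]), array([-0.2094,  0.0004,  0.4947]), array([ 0.0441, -0.0003,  0.3866]), array([ 0.3188, -0.0824,  0.3291]), array([ 0.4536, -0.2101,  0.2566])]
-37 [ 0.0347 -0.5026 -0.9919  0.8827 -0.6138  0.2684] 9.8140864210815e-10 0.08806497009509462 [array([ 0.0003, -0.    ,  0.1541]), array([-0.1921, -0.0068,  0.5047]), array([0.0508, 0.0016, 0.3749]), array([ 0.3317, -0.0509,  0.3123]), array([ 0.4673, -0.1858,  0.2566])]
-52 [ 0.1046 -0.3961 -0.9339  0.9651 -0.8174 -0.0553] 1.4008319029548672e-15 0.1460732590300553 [array([ 0.0003, -0.    ,  0.1541]), array([-0.1531, -0.0162,  0.5231]), array([0.0822, 0.0085, 0.3817]), array([ 0.3645, -0.0179,  0.3099]), array([ 0.4868, -0.166 ,  0.2566])]
-72 [ 0.1869 -0.2027 -0.7716  0.9081 -1.0967 -0.3503] 2.7679419471506257e-13 0.30836970684083387 [array([0.0003, 0.    , 0.1541]), array([-0.0787, -0.015 ,  0.5459]), array([0.1493, 0.0281, 0.3972]), array([0.4296, 0.0198, 0.314 ]), array([ 0.5195, -0.1486,  0.2566])]
```

>>> carry_out([
  [1,[0.01,0,-0.012],[0,0,0]],
  [1,[0.035,0,-0.04],[0,0.001,0]],
  [1,[0.065,0,-0.075],[0,0.002,0]],
  [1,[0.1,-0.001,-0.112],[-0.001,0.003,0]],
  [1,[0.135,-0.002,-0.15],[-0.002,0.005,0]],
  [1,[0.165,-0.003,-0.185],[-0.003,0.006,0]],
  [1,[0.182,-0.003,-0.203],[-0.003,0.007,0]],
  [1,[0.188,-0.003,-0.211],[-0.003,0.007,0]],
  [1,[0.188,-0.003,-0.211],[-0.003,0.007,0]],
])

```text
t: 11.73
tool_pos: [0.5675, -0.2559, 0.1346]
tool_rot: [0.072, 0.907, -0.176, 0.376]
force: [-0.1, -0.1, -3.9]
opening: 0.403
gripper_force: 60.5
```

```bash
python3 - <<'E'
from h import *
s=bot.state();print(s["t"],s["tool_pos"],s["force"],s["opening"],rel(goal([PL[0],PL[1],.15],-22,45)),rel(goal([PL[0],PL[1],.15],-72,45)))
E
```

```text
11.7333 [ 0.5675 -0.2559  0.1346] [-0.1133 -0.0751 -3.8833] 0.4029854166543392 (array([-0.0016,  0.0003,  0.0013]), array([-0.0007, -0.0003,  0.0001])) (array([-0.0151,  0.0413, -0.0122]), array([-0.2954, -0.0001,  0.2946]))
```

>>> carry_out([
  [1,[0,0.001,0],[-0.006,0,0.006]],
  [1,[0,0.003,0],[-0.018,0,0.018]],
  [1,[0,0.006,0],[-0.036,0,0.036]],
  [1,[-0.001,0.009,0],[-0.056,0,0.056]],
  [1,[-0.002,0.012,-0.001],[-0.076,0,0.076]],
  [1,[-0.003,0.015,-0.002],[-0.098,0,0.098]],
  [1,[-0.004,0.018,-0.003],[-0.12,0,0.12]],
  [1,[-0.005,0.021,-0.004],[-0.142,0,0.142]],
  [1,[-0.006,0.024,-0.005],[-0.164,0,0.164]],
  [1,[-0.007,0.027,-0.006],[-0.186,0,0.186]],
  [1,[-0.009,0.03,-0.007],[-0.208,0,0.208]],
  [1,[-0.01,0.033,-0.008],[-0.23,0,0.23]],
  [1,[-0.012,0.036,-0.009],[-0.252,0,0.252]],
  [1,[-0.013,0.038,-0.01],[-0.272,0,0.272]],
  [1,[-0.014,0.04,-0.011],[-0.286,0,0.286]],
  [1,[-0.015,0.041,-0.012],[-0.295,0,0.295]],
  [1,[-0.015,0.041,-0.012],[-0.295,0,0.295]],
  [1,[-0.015,0.041,-0.012],[-0.295,0,0.295]],
])

```text
t: 13.23
tool_pos: [0.5574, -0.2653, 0.1323]
tool_rot: [0.225, 0.748, -0.543, 0.309]
force: [0.8, 0.7, -4.8]
opening: 0.405
gripper_force: 60.6
```

```bash
python3 - <<'E'
from h import *
s=bot.state();print(s["t"],s["tool_pos"],s["force"],s["opening"],s["joint_positions"],rel(goal([PL[0],PL[1],.069],-72,45)))
a=optics.read_camera("top")[90:220,270:420];b=optics.read_camera("side")[130:300,230:430]
print(proj("top",[PL[0],PL[1],.15])-[270,90])
cv2.imwrite("pics/yaw.png",np.hstack([cv2.resize(a,(400,347),interpolation=2),cv2.resize(b,(400,347),interpolation=2)]))
E
```

```text
13.2333 [ 0.5574 -0.2653  0.1323] [ 0.7801  0.679  -4.7862] 0.40479992384344377 [ 0.1861 -0.2021 -0.7734  0.9082 -1.0941 -0.3499] (array([-0.1868, -0.0005,  0.1874]), array([-0.0001,  0.0005,  0.0007]))
[72.1937 52.3893]
```

View pics/yaw.png

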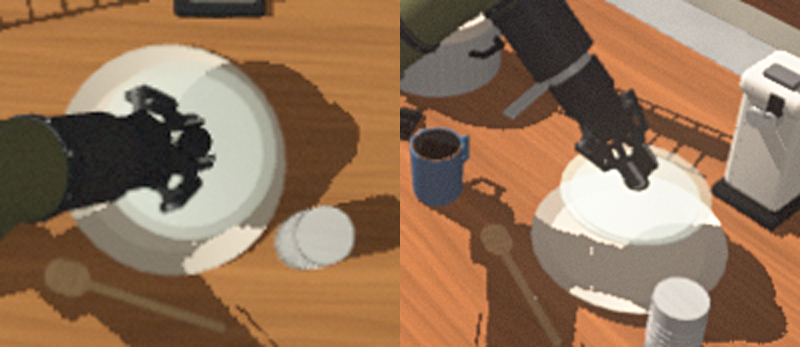

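The knob at crop (193,140) is (72.4,52.5), within 0.3 px of the plate-centre prediction (72.2,52.4). The lid is level and the mug and can are clear. Descending.

>>> carry_out([
  [1,[-0.01,0,0.01],[0,0,0]],
  [1,[-0.03,0,0.03],[0,0,0]],
  [1,[-0.055,0,0.055],[0,0,0]],
  [1,[-0.085,0,0.085],[0,0,0]],
  [1,[-0.115,0,0.115],[0,0,0]],
  [1,[-0.14,0,0.14],[0,0,0]],
  [1,[-0.16,0,0.16],[0,0,0]],
  [1,[-0.175,0,0.175],[0,0,0]],
  [1,[-0.184,0,0.184],[0,0,0]],
  [1,[-0.187,0,0.187],[0,0,0]],
  [1,[-0.187,0,0.187],[0,0,0]],
  [1,[-0.187,0,0.187],[0,0,0]],
])

```text
t: 14.33
tool_pos: [0.5578, -0.2652, 0.0546]
tool_rot: [0.225, 0.747, -0.543, 0.31]
force: [-0.7, 0.5, -4.0]
opening: 0.408
gripper_force: 60.6
```

```bash
python3 - <<'E'
from h import *
s=bot.state();print(s["tool_pos"],s["force"],s["joint_positions"],rel(goal([PL[0],PL[1],.059],-72,45)))
E
```

```text
[ 0.5578 -0.2652  0.0546] [-0.6832  0.5022 -3.9722] [ 0.1536 -0.1177 -0.8613  1.0047 -0.9734 -0.499 ] (array([-0.0275,  0.0012,  0.0275]), array([-0.0004,  0.    , -0.0002]))
```

>>> carry_out([
  [1,[-0.004,0,0.004],[0,0,0]],
  [1,[-0.008,0,0.008],[0,0,0]],
  [1,[-0.012,0,0.012],[0,0,0]],
  [1,[-0.015,0,0.015],[0,0,0]],
  [1,[-0.018,0,0.018],[0,0,0]],
  [1,[-0.02,0,0.02],[0,0,0]],
  [1,[-0.02,0,0.02],[0,0,0]],
  [1,[-0.02,0,0.02],[0,0,0]],
])

```text
t: 15.0
tool_pos: [0.5573, -0.2653, 0.0455]
tool_rot: [0.225, 0.748, -0.543, 0.309]
force: [-0.6, -0.4, -3.3]
opening: 0.403
gripper_force: 60.6
```

>>> carry_out([
  [1,[-0.001,0,0.001],[0,0,0]],
  [1,[-0.0024,0,0.0024],[0,0,0]],
  [1,[-0.0024,0,0.0024],[0,0,0]],
])

```text
t: 15.25
tool_pos: [0.5573, -0.2653, 0.0444]
tool_rot: [0.225, 0.748, -0.543, 0.309]
force: [0.6, 0.2, -4.7]
opening: 0.399
gripper_force: 60.6
```

>>> carry_out([
  [1,[-0.001,0,0.001],[0,0,0]],
  [1,[-0.0024,0,0.0024],[0,0,0]],
  [1,[-0.0024,0,0.0024],[0,0,0]],
])

```text
t: 15.5
tool_pos: [0.5575, -0.2653, 0.0437]
tool_rot: [0.225, 0.747, -0.543, 0.31]
force: [-0.3, -0.1, -3.8]
opening: 0.401
gripper_force: 60.7
```

>>> carry_out([
  [1,[-0.001,0,0.001],[0,0,0]],
  [1,[-0.0024,0,0.0024],[0,0,0]],
  [1,[-0.0024,0,0.0024],[0,0,0]],
])

```text
t: 15.75
tool_pos: [0.5578, -0.2654, 0.0436]
tool_rot: [0.225, 0.747, -0.543, 0.31]
force: [-2.4, 0.6, 2.4]
opening: 0.404
gripper_force: 61.0
```

>>> carry_out([
  [1,[-0.001,0,0.001],[0,0,0]],
  [1,[-0.0024,0,0.0024],[0,0,0]],
  [1,[-0.0024,0,0.0024],[0,0,0]],
])

```text
t: 16.0
tool_pos: [0.5581, -0.2655, 0.0435]
tool_rot: [0.225, 0.747, -0.543, 0.311]
force: [-4.8, 2.3, 6.5]
opening: 0.401
gripper_force: 61.4
```

The force went from -4 N to +2.4 and then +6.5 N, so the plate bears the lid. I'll ease off 1 mm and open.

>>> carry_out([
  [1,[0.002,0,-0.002],[0,0,0]],
  [1,[0.002,0,-0.002],[0,0,0]],
  [0.1,[0.002,0,-0.002],[0,0,0]],
  [0.0,[0.002,0,-0.002],[0,0,0]],
  [-0.2,[0.002,0,-0.002],[0,0,0]],
  [-0.5,[0.002,0,-0.002],[0,0,0]],
  [-1,[0.002,0,-0.002],[0,0,0]],
  [-1,[0.002,0,-0.002],[0,0,0]],
  [-1,[0.002,0,-0.002],[0,0,0]],
  [-1,[0.002,0,-0.002],[0,0,0]],
  [-1,[0.002,0,-0.002],[0,0,0]],
], squeeze=20)

```text
t: 16.92
tool_pos: [0.5574, -0.2652, 0.0423]
tool_rot: [0.225, 0.748, -0.543, 0.309]
force: [-0.1, 1.3, -1.2]
opening: 1.004
gripper_force: 0.0
```

>>> carry_out([
  [-1,[0,0,-0.01],[0,0,0]],
  [-1,[0,0,-0.03],[0,0,0]],
  [-1,[0,0,-0.06],[0,0,0]],
  [-1,[0,0,-0.1],[0,0,0]],
  [-1,[0,0,-0.15],[0,0,0]],
  [-1,[0,0,-0.21],[0,0,0]],
  [-1,[0.03,0,-0.27],[0,0,0]],
  [-1,[0.07,0,-0.33],[0,0,0]],
  [-1,[0.11,0,-0.38],[0,0,0]],
  [-1,[0.14,0,-0.41],[0,0,0]],
  [-1,[0.15,0,-0.42],[0,0,0]],
  [-1,[0.15,0,-0.42],[0,0,0]],
  [-1,[0.15,0,-0.42],[0,0,0]],
])

```text
t: 18.0
tool_pos: [0.5393, -0.2109, 0.1623]
tool_rot: [0.225, 0.748, -0.543, 0.309]
force: [-0.2, -0.3, -0.2]
opening: 1.0
gripper_force: 0.0
```

```bash
python3 - <<'E'
from h import *
s=bot.state();print(s["t"],s["tool_pos"],s["force"])
t=optics.read_camera("top");b=optics.read_camera("side");t0=cv2.imread("top_raw.png")
ex=proj("top",[PL[0],PL[1],.059]);es=proj("side",[PL[0],PL[1],.059])
_,a,sa=blob(t.max(2)<60,ex);_,c,sc=blob(b.max(2)<60,es)
print("knob",a,sa,ex,onz("top",a,.059),"side",c,sc,es,tri(a,c))
for im in(t0,t):
    hsv=cv2.cvtColor(im,cv2.COLOR_BGR2HSV);m=(hsv[...,1]<70)&(hsv[...,2]>60)
    m[:, :285]=0;m[:,382:]=0;m,_,st=blob(m,(335,150))
    h=cv2.convexHull(max(cv2.findContours(m.astype(np.uint8),0,1)[0],key=cv2.contourArea))
    W=np.array([onz("top",p,.018)[:2] for p in h[:,0].astype(float)],np.float32);print(st,cv2.fitEllipse(W))
d=cv2.absdiff(t,t0).max(2)
for n,(x,y,w,hh) in dict(can=(370,165,36,30),mug=(232,165,36,42),spoon=(285,185,75,35),shaker=(145,172,20,20),lifter=(188,160,22,28),cooker=(122,120,90,45),foot=(218,85,16,45)).items():
    print(n,(d[y:y+hh,x:x+w]>50).mean().round(3))
E
```

```text
18.0 [ 0.5393 -0.2109  0.1623] [-0.2468 -0.2884 -0.213 ]
knob [336.93 147.67] [332 142  11  12 100] [336.734  147.1007] [ 0.5508 -0.2506  0.059 ] side [345.1212 237.9697] [340 231  11  15  66] [344.3191 235.0034] (array([ 0.5529, -0.2528,  0.0494]), np.float64(0.0017175797552070708))
[ 291  107   87   86 5819] ((0.5527456998825073, -0.2498556673526764), (0.27031564712524414, 0.271738737821579), 22.917646408081055)
[ 293  107   84   86 4593] ((0.5528092384338379, -0.24889011681079865), (0.26857542991638184, 0.2715170979499817), 108.91494750976562)
can 0.011
mug 0.382
spoon 0.667
shaker 0.0
lifter 0.115
cooker 0.344
foot 0.003
```

The knob is 2 mm from the plate's centre and the plate hasn't shifted. The hand is clear and reads no force. Handing in.

```bash
python3 -c "
from plant import bot
print(bot.sign_off())"
```

```text
the job is handed in; nothing more can be done
None
```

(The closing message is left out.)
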